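# Size an unmarked rod in the hole gauge

## Robot

A 6-joint arm with a two-finger parallel gripper is mounted at the origin on a cart in front of the work surface, level with it; the furniture and walls round the work are solid. World frame = base frame: x ahead of the robot, y to its left, z up, the work surface at z = 0. Lengths are in m, angles in rad, forces in N, time in s.
With the tool pointing down it reaches from about 0.25 to 0.775 m from the base axis. Payload 4 kg.
Tool frame: the origin (TCP) lies at the very end of the fingers, on their centre line; the grasp point (between the pads) lies 19 mm behind it; z points along the fingers, y is the line along which they close (so a half turn about z gives the same grasp; the last joint's range is limited). The gripper opens to 94 mm and grips with 3 to 60 N. Pads are 16 mm wide; open, the fingers measure 119 mm over their backs; the gripper's body (75 mm by 177 mm) begins 78 mm behind the grasp point.
Start: joints at [1.064, 0.087, 1.371, -0, 1.684, -0.103], TCP at [0.216, 0.506, 0.206] pointing down, gripper open.
Joint ranges: [-3.1, 3.1], [-0.76, 2.03], [0.27, 2.55], [-1.08, 4.22], [0.17, 2.65], [-2.57, 2.57]. Speed limits (rad/s): [2.79, 2.79, 3.14, 3.14, 3.14, 3.14].

## Interface

Orientations are given as [roll, pitch, yaw] about the fixed x, y, z axes, in that order (R = Rz(yaw) Ry(pitch) Rx(roll)).
In Python, from bench import robot gives the robot as it stands. The module is installed in compiled form; this text tells all that it offers.
- The arm moves only by the tool move_arm, never from a script. Its argument "deltas" is one flat list of numbers, 7 for each row, row after row: the turn, a rotation vector about the tool's x, y, z in rad, then the shift along the tool's x, y, z in cm, then the closure, from -1 (fully open) to 1 (shut). A call has 1 to 8 rows; each row is the pose to reach, as a shift and turn from the pose commanded when the call began, along the tool's axes at that moment; what a row does not reach only later rows make up. A row lasts 1/10 s, in which the tool goes at most 50 mm and 8.59 degrees, less where a joint would pass 70% of its speed; a pose out of reach is approached as far as the arm can. A call with a gripper value outside its range is refused whole. The fingers move at their own pace and stop on an object; the grip force is fixed at half the most. Time passes only in rows, so rows that repeat a pose let the fingers close. It gives the time, the measured TCP pose, the force, the opening and the grip force at its end, in the units of the state.
- robot.get_obs(): the state, without advancing time (a new reading comes with each control period).
- robot.snapshot(name): name is "scene" or "top" or "wrist"; returns a dict with "image" (384x512x3 uint8, red, green, blue), "depth" (384x512 float32, m along the optical axis (not along the pixel's ray), 0 where there is no reading), "fov_y" (degrees; the focal length in pixels is half the picture's height over the tangent of half this angle, whatever the lens; pixels are square), "cx", "cy" (the principal point, pixels), "D" ([k1, k2, p1, p2, k3] as OpenCV has them; the pictures are not rectified), "origin" and "orientation" of the camera in the world; the wrist camera has in their place "T_tool_cam" (4x4, takes a point from camera to tool coordinates, whose origin is the TCP and whose axes are the flange's). Camera axes: x right, y up, looking along -z (the intrinsics and any distortion apply to the point x, -y, -z); pixel columns grow to the right and rows downward; lengths in m; the calibration is good to about 2 mm. A picture is of the moment at which its call begins: read the wrist's pose just before it.
- robot.close_job(): hands the job in; it is judged then, once.
The state is a dict: "time": time; "joint_positions": joint angles; "qvel": joint speeds; "joint_torque": joint torques, N m; "tool_pos": TCP position; "ee_rot": TCP orientation; "wrist_force": force on the tool from outside, world axes, zero at the start; "wrist_torque": the same for the moment, N m; "width": finger opening in m; "finger_force": force on a finger pad.
Only numpy, scipy, OpenCV 4.12 (cv2) and the standard library are available. Lean on these libraries where they do the work, as an engineer would, in place of code of your own. Each camera call takes 0.05 s, during which the arm holds its last target. There are 200 camera calls.

## Task

Find the size of the unmarked rod in the single stand: start at the widest hole of the gauge strip and push the rod down until its head meets the strip, then step down hole by hole until you press it lightly on a hole that refuses it. Then leave the rod standing fully home in the smallest hole that lets it through. Go by feel and gently, since the strip is clamped a little off its mark, and leave the spare rods in the rack and everything else on the bench alone.

Things in the scene. Friction and masses are not known exactly. Their poses are not given: they have to be found in the camera images.
- gauge: fixed frame 74 x 224 mm, with a steel strip 41 x 172 x 16 mm along y, top 62 mm up, the highest part. Holes along y, 38 mm apart, +y end first: 19, 16, 13, 10 mm; 38 mm free below, so a shank passes to its shoulder. The strip is clamped up to 9 mm off mid-travel, rigid; over 40 N on it does harm. Thumb screw at +x, to 48 mm from the middle. Origin: centre of the underside; z up.
- hole_a (a point): nominal centre of the widest (first, +y end) hole, bore 19 mm with a 1 mm countersink, at the strip's top face, 62 mm above the bench; axes as the gauge. The true hole lies up to 9 mm from here along the gauge's y, either way, by the same unknown amount for all four, and true across (x).
- hole_b (a point): nominal centre of the second hole, bore 16 mm with a 1 mm countersink, at the strip's top face, 62 mm above the bench; axes as the gauge. The true hole lies up to 9 mm from here along the gauge's y, either way, by the same unknown amount for all four, and true across (x).
- hole_c (a point): nominal centre of the third hole, bore 13 mm with a 1 mm countersink, at the strip's top face, 62 mm above the bench; axes as the gauge. The true hole lies up to 9 mm from here along the gauge's y, either way, by the same unknown amount for all four, and true across (x).
- hole_d (a point): nominal centre of the narrowest (last, -y end) hole, bore 10 mm with a 1 mm countersink, at the strip's top face, 62 mm above the bench; axes as the gauge. The true hole lies up to 9 mm from here along the gauge's y, either way, by the same unknown amount for all four, and true across (x).
- socket (a point): mouth centre of the single socket in the stand, a grey fixed block 60 x 60 mm and 62 mm tall on a 76 mm square foot; this point is at its top, where the rod's shoulder rests. The socket is 21 mm wide and 52 mm deep.
- rack: grey fixed block 60 x 140 mm, 62 mm tall, with two such sockets 76 mm apart along its y, holding the two spare rods. Origin: centre of its underside.
- rod_a: loose steel gauge rod, upright: dark square head 26 x 26 x 40 mm over a round shank 45 mm long, foot bevelled 1.5 mm. One of three alike but for the shank: one 12, one 15, one 18 mm thick, not recorded which. 0.1 to 0.16 kg. Origin: centre of the head's underside (shoulder); z up, x and y square to the head's flats. Starts in the stand (the one to size) or as a spare in the rack.
- rod_b: loose steel gauge rod, upright: dark square head 26 x 26 x 40 mm over a round shank 45 mm long, foot bevelled 1.5 mm. One of three alike but for the shank: one 12, one 15, one 18 mm thick, not recorded which. 0.1 to 0.16 kg. Origin: centre of the head's underside (shoulder); z up, x and y square to the head's flats. Starts in the stand (the one to size) or as a spare in the rack.
- rod_c: loose steel gauge rod, upright: dark square head 26 x 26 x 40 mm over a round shank 45 mm long, foot bevelled 1.5 mm. One of three alike but for the shank: one 12, one 15, one 18 mm thick, not recorded which. 0.1 to 0.16 kg. Origin: centre of the head's underside (shoulder); z up, x and y square to the head's flats. Starts in the stand (the one to size) or as a spare in the rack.
- tape_roll: bystander: roll of tape, 58 mm across, 19 mm tall; origin centre of its underside
- bearing_1: bystander: small ball bearing lying flat, 26 mm across, 8 mm tall; origin centre of its underside
- sleeve_1: bystander: turned metal sleeve, 21 mm across, 16 mm tall; origin centre of its underside
- sleeve_5: bystander: black turned sleeve, 24 mm across, 15 mm tall; origin centre of its underside
- oil_bottle: bystander: small bottle with a spout, 38 mm across, 105 mm tall; origin centre of its underside
- housing_1: bystander: small cast housing 30 x 49 x 31 mm; origin centre of its underside

How it is judged:
On the way, in this order (a step that is already met when the one before it is completed fails the run):
1. the rod has been pushed through the widest hole until its head meets the strip (within 6 mm) (((horizontal distance between rod_a and hole_a below 0.014 m and z of rod_a in the frame of hole_a below 0.006 m and angle between rod_a's own z axis and vertical below 0.12 rad) or (horizontal distance between rod_b and hole_a below 0.014 m and z of rod_b in the frame of hole_a below 0.006 m and angle between rod_b's own z axis and vertical below 0.12 rad) or (horizontal distance between rod_c and hole_a below 0.014 m and z of rod_c in the frame of hole_a below 0.006 m and angle between rod_c's own z axis and vertical below 0.12 rad))), for 0.05 s.
2. the rod has been pressed with at least 1.5 N on the hole one step smaller than the one it fits, and stayed out (((horizontal distance between rod_b and hole_b below 0.014 m and z of rod_b in the frame of hole_b between 0.036 and 0.05 m and contact force between rod_b and gauge above 1.5 N and angle between rod_b's own z axis and vertical below 0.15 rad) or (horizontal distance between rod_a and hole_c below 0.014 m and z of rod_a in the frame of hole_c between 0.036 and 0.05 m and contact force between rod_a and gauge above 1.5 N and angle between rod_a's own z axis and vertical below 0.15 rad) or (horizontal distance between rod_c and hole_d below 0.014 m and z of rod_c in the frame of hole_d between 0.036 and 0.05 m and contact force between rod_c and gauge above 1.5 N and angle between rod_c's own z axis and vertical below 0.15 rad))), for 0.05 s.
At the end, for the whole second after the job is handed in: The rod from the stand stands upright (within 0.08 rad) and still in the smallest hole it passes (12 mm rod in 13, 15 in 16, 18 in 19), shoulder within 3 mm of the strip and within 14 mm of the hole's nominal point; the two spare rods are still in the rack (moved less than 12 mm) (((horizontal distance between rod_b and hole_a below 0.014 m and z of rod_b in the frame of hole_a between -0.004 and 0.003 m and angle between rod_b's own z axis and vertical below 0.08 rad and linear speed of rod_b below 0.02 m/s and distance of each of rod_a, rod_c from where it was at the start of the episode below 0.012 m and horizontal distance between each of rod_a, rod_c and socket above 0.05 m) or (horizontal distance between rod_a and hole_b below 0.014 m and z of rod_a in the frame of hole_b between -0.004 and 0.003 m and angle between rod_a's own z axis and vertical below 0.08 rad and linear speed of rod_a below 0.02 m/s and distance of each of rod_b, rod_c from where it was at the start of the episode below 0.012 m and horizontal distance between each of rod_b, rod_c and socket above 0.05 m) or (horizontal distance between rod_c and hole_c below 0.014 m and z of rod_c in the frame of hole_c between -0.004 and 0.003 m and angle between rod_c's own z axis and vertical below 0.08 rad and linear speed of rod_c below 0.02 m/s and distance of each of rod_a, rod_b from where it was at the start of the episode below 0.012 m and horizontal distance between each of rod_a, rod_b and socket above 0.05 m))); the robot touches nothing.
It fails at once if a rod and the gauge press on each other with more than 40 N (contact force between any of rod_a, rod_b, rod_c and gauge above 40 N).
It fails at once if the fingers or arm press on the gauge with more than 40 N (contact force between any of the fingers, the arm and gauge above 40 N).
It fails at once if a bystander is moved by more than 25 mm (distance of any of tape_roll, bearing_1, sleeve_1, oil_bottle, housing_1, sleeve_5 from where it was at the start of the episode above 0.025 m).
It also fails if it takes over 72 s, if anything falls off the work surface, if the arm or the gripper's body presses on something with over 40 N, if the wrist force passes 120 N, or if a joint passes its speed limit or range.

## Working session

There is one attempt and no reset: what is moved stays moved. The work goes in short steps, Python scripts to look and compute and a tool call to move; the robot and the scene stay as the last step left them, time stands still between calls to the robot, and variables do not carry over. Pictures are saved under pics/ and viewed, at most 10 in all, crops included, and the job is handed in when it is done.

Besides the shell and the picture viewer there is one more tool, called after "Call:" in YAML: its name, and indented under it one key for each argument. move_arm: Moves the arm, as the interface text tells. Its arguments: {"type":"object","properties":{"deltas":{"type":"array","items":{"type":"number"}}},"required":["deltas"]}

```bash
mkdir -p pics; cat > h.py <<'E'
import numpy as np, cv2
from scipy.spatial.transform import Rotation as R
from bench import robot
def cam(s,obs=None):
    f=s["image"].shape[0]/2/np.tan(np.radians(s["fov_y"])/2)
    K=np.array([[f,0,s["cx"]],[0,f,s["cy"]],[0,0,1.]])
    if "T_tool_cam" in s:
        T=np.eye(4);T[:3,:3]=R.from_euler("xyz",obs["ee_rot"]).as_matrix();T[:3,3]=obs["tool_pos"]
        T=T@np.array(s["T_tool_cam"])
    else:
        T=np.eye(4);o=np.array(s["orientation"]);T[:3,:3]=o if o.shape==(3,3) else R.from_euler("xyz",o).as_matrix();T[:3,3]=s["origin"]
    return K,np.array(s["D"],float),T
def rays(s,px,obs=None):
    K,D,T=cam(s,obs)
    u=cv2.undistortPoints(np.array(px,float).reshape(-1,1,2),K,D)[:,0]
    d=np.c_[u[:,0],-u[:,1],-np.ones(len(u))]@T[:3,:3].T
    return T[:3,3],d
def onz(s,px,z,obs=None):
    o,d=rays(s,px,obs); return o+d*((z-o[2])/d[:,2])[:,None]
def cloud(s,obs=None):
    h,w=s["depth"].shape; v,u=np.mgrid[:h,:w]
    o,d=rays(s,np.c_[u.ravel(),v.ravel()],obs)
    p=o+d*s["depth"].reshape(-1,1); p[s["depth"].ravel()==0]=np.nan
    return p.reshape(h,w,3)
E
python3 - <<'E'
from h import *
import pickle
o=robot.get_obs();print(o)
for n in("scene","top","wrist"):
    o=robot.get_obs();s=robot.snapshot(n);pickle.dump((s,o),open(n+".pkl","wb"))
    cv2.imwrite(f"pics/{n}0.png",s["image"][:,:,::-1]);print(n,s["fov_y"],s["D"],s.get("origin"),s.get("orientation"),s.get("T_tool_cam"))
E
```

```text
{'time': 0.0, 'joint_positions': array([ 1.06388864e+00,  8.79652615e-02,  1.37225630e+00, -1.06959036e-05,
        1.68357876e+00, -1.03099908e-01]), 'qvel': array([ 0.00176997,  0.00212265,  0.00200613, -0.00023679,  0.00080728,
        0.00023826]), 'joint_torque': array([ 3.41645227e-04, -3.40194833e+01, -3.02418745e+01,  7.19359796e-02,
        3.31833679e-02, -1.61422536e-04]), 'tool_pos': array([0.21584858, 0.50528104, 0.20429753]), 'ee_rot': array([-3.13939561e+00, -2.16633342e-04,  2.73778345e+00]), 'wrist_force': array([-0.51867899,  0.48769575,  0.71627041]), 'wrist_torque': array([ 0.00098155, -0.02848633,  0.05109025]), 'finger_force': 0.0, 'width': 0.09396572433559659}
scene 57.19454313242249 [-0.00045231  0.          0.          0.          0.        ] [ 0.04696862 -0.80901523  0.60235946] [ 0.94917774  0.0033111  -0.71914679] None
top 53.41339037166358 [-0.09707653  0.          0.          0.          0.        ] [ 0.32378221 -0.20743723  1.05407384] [ 0.19015608 -0.02657211 -1.59297925] None
wrist 64.31211945763634 [-0.02986445  0.          0.          0.          0.        ] None None [[-8.51350731e-04  9.70915122e-01  2.39422433e-01  6.93402715e-02]
 [ 9.99999626e-01  7.90587223e-04  3.49830722e-04 -3.61762200e-04]
 [ 1.50371622e-04  2.39422641e-01 -9.70915432e-01 -1.79843609e-01]
 [ 0.00000000e+00  0.00000000e+00  0.00000000e+00  1.00000000e+00]]
```

View pics/top0.png

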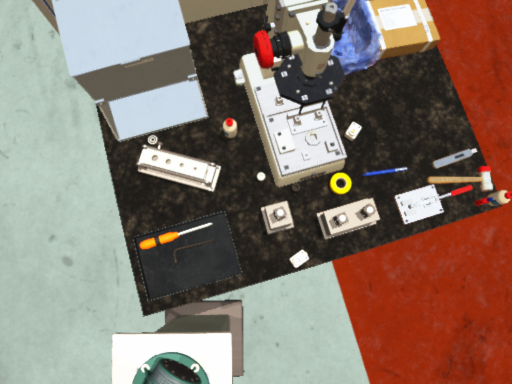

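View pics/scene0.png

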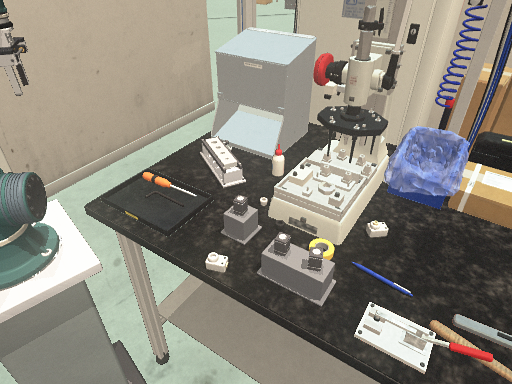

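The top view shows the gauge around (180,167), the stand with its rod at (278,216) and the rack at (348,217). Next I'll crop these and pull numbers from them.

```bash
python3 - <<'E'
from h import *
import pickle
s,o=pickle.load(open("top.pkl","rb"))
P=cloud(s); im=s["image"]
a=cv2.resize(im[130:205,125:230],None,fx=6,fy=6,interpolation=cv2.INTER_CUBIC)
cv2.imwrite("pics/gauge.png",a[:,:,::-1])
z=P[:,:,2]
def rect(name,u0,u1,v0,v1,zl,zh):
    m=np.zeros(z.shape,np.uint8); m[v0:v1,u0:u1]=((z>zl)&(z<zh))[v0:v1,u0:u1]
    n,l,st,c=cv2.connectedComponentsWithStats(m)
    for k in range(1,n):
        if st[k,4]<12: continue
        p=P[l==k]; r=cv2.minAreaRect((p[:,:2]*1000).astype(np.float32))
        print(name,st[k,4],"px",c[k].round(1),"z",np.median(p[:,2]).round(4),"rect",np.round(r[0],1),np.round(r[1],1),round(r[2],1))
rect("gaugetop",125,230,130,205,.055,.075)
rect("gauge",125,230,130,205,.008,.08)
rect("stand",250,305,190,245,.05,.075)
rect("standhead",250,305,190,245,.09,.12)
rect("rackhead",310,390,190,245,.09,.12)
rect("rack",310,390,190,245,.05,.075)
E
```

```text
gaugetop 13 px [159.7 143.3] z 0.0569 rect [658.   26.3] [12.3  7.3] 71.9
gaugetop 1268 px [175.2 163.5] z 0.0606 rect [599.5 -16.8] [205.8  60.9] 74.2
gauge 125 px [136.5 132.7] z 0.0119 rect [703.8  92.4] [25.7 96.1] 1.3
gauge 44 px [226.6 133. ] z 0.036 rect [ 694.6 -152.8] [23.2  7.3] 61.7
gauge 1849 px [177.4 165.5] z 0.0586 rect [600.8 -18.7] [218.7  86.3] 71.1
stand 409 px [277.9 214.7] z 0.0618 rect [ 457.  -291.1] [60.1 60.3] 14.0
standhead 112 px [279.4 212.1] z 0.1017 rect [ 456.9 -291. ] [25.9 26. ] 21.4
rackhead 117 px [368.6 209.4] z 0.1014 rect [ 459.5 -522.2] [26.7 28.4] 35.2
rackhead 117 px [341.5 217.8] z 0.1014 rect [ 439.  -449.5] [26.4 26.5] 19.3
rack 922 px [349.8 216.2] z 0.0617 rect [ 449.2 -485.7] [ 61.  141.1] 15.3
```

View pics/gauge.png

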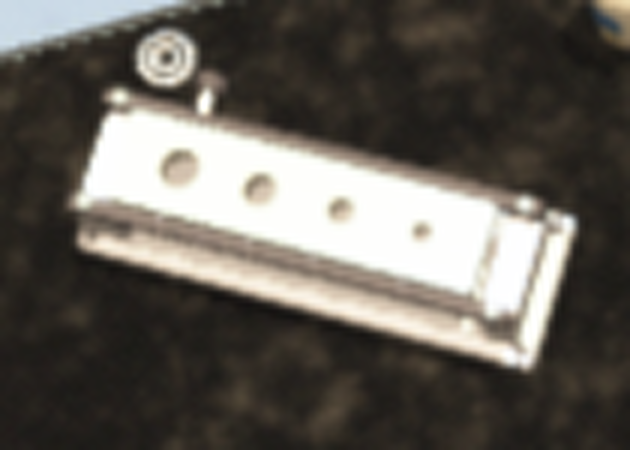

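The crop shows four dark holes on the bright strip, at crop px (180,168), (260,188), (341,209) and (422,231). The widest is on the left (+y), the thumb screw is at (208,95), and the gap at the right end puts the strip towards +y. I'll check clearance and get rough hole positions.

```bash
python3 - <<'E'
from h import *
import pickle
s,o=pickle.load(open("top.pkl","rb"))
P=cloud(s)
px=np.array([[180,168],[260,188],[341,209],[422,231]])/6+[125-.4,130-.4]
print(onz(s,px,.062).round(4))
q=P.reshape(-1,3)
for a,b in((0.45,.62),(.62,.66),(.66,.7),(.7,.74),(.74,.78)):
    k=(q[:,0]>a)&(q[:,0]<b)&(q[:,1]>-.35)&(q[:,1]<.3); z=q[k]; j=np.nanargmax(z[:,2]); print(a,b,z[j].round(3))
E
```

```text
[[ 0.6158  0.0381  0.062 ]
 [ 0.6058  0.0017  0.062 ]
 [ 0.5954 -0.0349  0.062 ]
 [ 0.5846 -0.0713  0.062 ]]
0.45 0.62 [ 0.464 -0.287  0.105]
0.62 0.66 [ 0.624 -0.307  0.112]
0.66 0.7 [ 0.699 -0.348  0.246]
0.7 0.74 [ 0.737 -0.348  0.381]
0.74 0.78 [ 0.759 -0.349  0.483]
```

Call:
move_arm:
  deltas: [0,0,-0.1,-56,-32.5,-2,-1,0,0,-0.1,-56,-32.5,-2,-1,0,0,-0.1,-56,-32.5,-2,-1,0,0,-0.1,-56,-32.5,-2,-1,0,0,-0.1,-56,-32.5,-2,-1]

```text
time: 0.65
tool_pos: [0.3662, 0.3038, 0.213]
ee_rot: [3.142, -0.0, 2.838]
wrist_force: [-0.4, 0.3, 0.1]
width: 0.0941
finger_force: 0.0
```

Call:
move_arm:
  deltas: [0,0,0,-31.5,-23.5,-1,-1,0,0,0,-31.5,-23.5,-1,-1,0,0,0,-31.5,-23.5,-1,-1,0,0,0,-31.5,-23.5,-1,-1,0,0,0,-31.5,-23.5,-1,-1,0,0,0,-31.5,-23.5,-1,-1,0,0,0,-31.5,-23.5,-1,-1,0,0,0,-31.5,-23.5,-1,-1]

```text
time: 1.45
tool_pos: [0.5967, -0.0153, 0.2226]
ee_rot: [-3.141, -0.001, 2.837]
wrist_force: [1.1, 1.0, 0.1]
width: 0.0941
finger_force: 0.0
```

Call:
move_arm:
  deltas: [0,0,0,0,0,0,-1,0,0,0,0,0,0,-1,0,0,0,0,0,0,-1]

```text
time: 1.75
tool_pos: [0.5953, -0.012, 0.2231]
ee_rot: [3.141, -0.001, 2.839]
wrist_force: [0.2, 0.1, 0.6]
width: 0.0942
finger_force: 0.0
```

```bash
python3 - <<'E'
from h import *
import pickle
o=robot.get_obs();s=robot.snapshot("wrist");pickle.dump((s,o),open("w1.pkl","wb"));print(o["tool_pos"],o["ee_rot"],abs(o["qvel"]).max())
cv2.imwrite("pics/w1.png",cv2.resize(s["image"],(768,576))[:,:,::-1])
K,D,T=cam(s,o)
g=np.array([[.6158,.0381,.062],[.6058,.0017,.062],[.5954,-.0349,.062],[.5846,-.0713,.062]])
c=(g-T[:3,3])@T[:3,:3]; c=c*[1,-1,-1]
print(cv2.projectPoints(c,np.zeros(3),np.zeros(3),K,D)[0][:,0].round(1))
E
```

```text
[ 0.59526201 -0.0119704   0.22305692] [ 3.14114684e+00 -8.28452426e-04  2.83873530e+00] 0.015790634580631145
[[305.9 180.2]
 [272.9 181.4]
 [239.6 182.3]
 [206.5 182.8]]
```

View pics/w1.png

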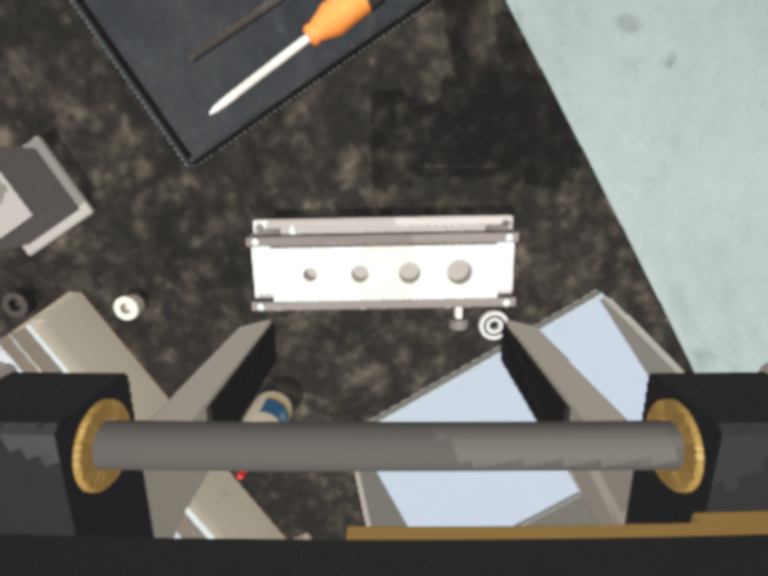

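The wrist view shows the strip with holes at (458,271), (410,271), (360,273) and (310,274) in the enlarged picture. That matches the projected top-view estimates to within about 1 px. I'll refine the centres by blob and then go to the stand.

```bash
python3 - <<'E'
from h import *
import pickle
s,o=pickle.load(open("w1.pkl","rb"))
g=cv2.cvtColor(s["image"],cv2.COLOR_RGB2GRAY)
u=4; roi=cv2.resize(g[168:200,190:325],None,fx=u,fy=u,interpolation=cv2.INTER_CUBIC)
m=(roi<225).astype(np.uint8)
n,l,st,c=cv2.connectedComponentsWithStats(m)
h=[]
for k in range(1,n):
    x,y,w,hh,a=st[k]
    if 15<w<60 and 15<hh<60:
        p=[190+(x+w/2-.5+.5)/u-.5,168+(y+hh/2)/u-.5]; h.append(p); print(p,w/u,hh/u,onz(s,[p],.062,o)[0].round(4))
w=onz(s,h,.062,o); d=w[np.argmax(w[:,1])]-w[np.argmin(w[:,1])]; print(np.linalg.norm(d),np.degrees(np.arctan2(d[1],d[0])))
E
```

```text
[np.float64(272.625), np.float64(181.75)] 14.25 14.0 [0.6061 0.0013 0.062 ]
[np.float64(239.375), np.float64(182.5)] 11.75 11.0 [ 0.5956 -0.0352  0.062 ]
[np.float64(206.0), np.float64(183.0)] 9.0 8.5 [ 0.5847 -0.0719  0.062 ]
0.0762932528944778 73.69098254044724
```

Call:
move_arm:
  deltas: [0,0,0,5,-31,0,-1,0,0,0,5,-31,0,-1,0,0,0,5,-31,0,-1,0,0,0,5,-31,0,-1,0,0,0,5,-31,0,-1,0,0,0,5,-31,0,-1,0,0,0,5,-31,0,-1,0,0,0,5,-31,0,-1]

```text
time: 2.6
tool_pos: [0.4547, -0.294, 0.2235]
ee_rot: [3.141, 0.001, 2.836]
wrist_force: [-0.1, -0.5, 0.6]
width: 0.0939
finger_force: 0.0
```

Call:
move_arm:
  deltas: [0,0,0,0,0,0,-1,0,0,0,0,0,0,-1,0,0,0,0,0,0,-1]

```text
time: 2.9
tool_pos: [0.4563, -0.2921, 0.2233]
ee_rot: [3.141, 0.0, 2.841]
wrist_force: [-0.8, -0.3, 0.2]
width: 0.094
finger_force: 0.0
```

```bash
python3 - <<'E'
from h import *
import pickle
o=robot.get_obs();s=robot.snapshot("wrist");pickle.dump((s,o),open("w2.pkl","wb"));print(o["tool_pos"],o["ee_rot"],abs(o["qvel"]).max())
cv2.imwrite("pics/w2.png",cv2.resize(s["image"],(768,576))[:,:,::-1])
P=cloud(s,o);z=P[:,:,2]
for zl,zh in((.096,.108),(.057,.067)):
    m=((z>zl)&(z<zh)&(np.hypot(P[:,:,0]-.457,P[:,:,1]+.291)<.06)).astype(np.uint8)
    n,l,st,c=cv2.connectedComponentsWithStats(m);k=1+np.argmax(st[1:,4]);p=P[l==k];r=cv2.minAreaRect((p[:,:2]*1000).astype(np.float32));print(c[k],np.median(p[:,2]),r)
    cs=max(cv2.findContours((l==k).astype(np.uint8),0,2)[0],key=cv2.contourArea); b=cv2.boxPoints(cv2.minAreaRect(cs)); w=onz(s,b,.102 if zl>.09 else .062,o); e=np.diff(w[:,:2],axis=0); print(w.mean(0).round(4),np.linalg.norm(e,axis=1),np.degrees(np.arctan2(e[:,1],e[:,0])))
E
```

```text
[ 0.45633781 -0.29211273  0.22328568] [3.14114451e+00 2.81198547e-04 2.84073875e+00] 0.005844238660669606
[258.61203008 182.91879699] 0.10258120922617187 ((456.0743103027344, -292.1792297363281), (26.447267532348633, 26.120574951171875), 21.587839126586914)
[ 0.4555 -0.292   0.102 ] [0.02625407 0.02628777 0.02668972] [111.70910342  21.14023999 -67.54926178]
[258.45916795 172.84386235] 0.0625064111357887 ((456.201904296875, -292.2916259765625), (60.26023864746094, 60.2254753112793), 13.622584342956543)
[ 0.4564 -0.2924  0.062 ] [0.0599849  0.06018575 0.06219416] [103.55526095  14.21509638 -75.2069071 ]
```

View pics/w2.png

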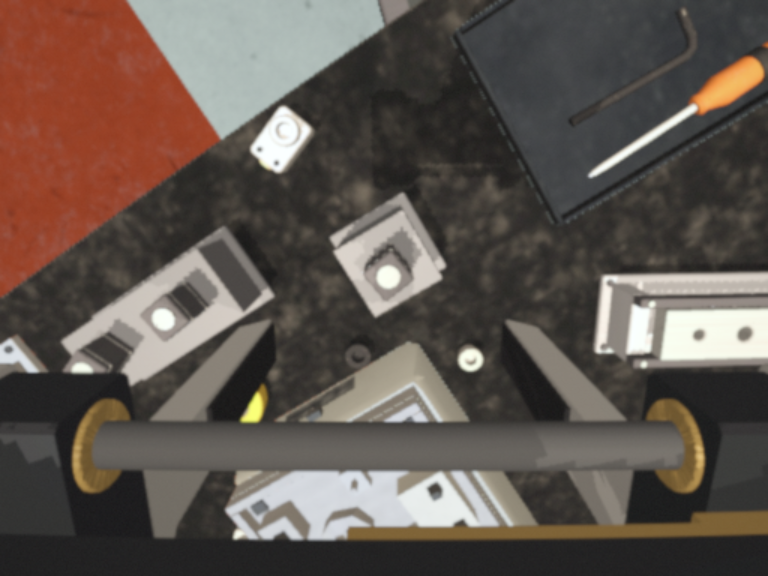

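The wrist view shows the rod's head at (388,278), turned about 21° while the stand is at about 14°. The machine corner is near (410,345), so I'll check clearance before choosing a grasp yaw.

```bash
python3 - <<'E'
from h import *
import pickle
for f in("w2","top"):
    s,o=pickle.load(open(f+".pkl","rb"))
    P=cloud(s,o).reshape(-1,3); P=P[np.isfinite(P[:,0])]
    a=np.radians(21.5); d=P[:,:2]-[.456,-.292]; t=d@[np.cos(a),np.sin(a)]; n=d@[-np.sin(a),np.cos(a)]
    for r in(30,50,70,90,120):
        k=(abs(n)<.045)&(t>r/1000)&(t<r/1000+.02)&(P[:,2]<.3); print(f,r,P[k,2].max().round(3) if k.any() else None)
E
```

```text
w2 30 0.3
w2 50 0.003
w2 70 0.06
w2 90 0.065
w2 120 0.059
top 30 0.063
top 50 0.005
top 70 0.056
top 90 0.071
top 120 0.063
```

Call:
move_arm:
  deltas: [0,0,0.895,0,0,8,-0.2,0,0,0.895,0,0,8,-0.2,0,0,0.895,0,0,8,-0.2,0,0,0.895,0,0,8,-0.2,0,0,0.895,0,0,8,-0.2,0,0,0.895,0,0,8,-0.2,0,0,0.895,0,0,8,-0.2,0,0,0.895,0,0,8,-0.2]

```text
time: 3.75
tool_pos: [0.4557, -0.2933, 0.1431]
ee_rot: [3.142, -0.0, 1.947]
wrist_force: [0.2, 0.4, -0.1]
width: 0.0565
finger_force: 0.0
```

Call:
move_arm:
  deltas: [0,0,0,0.1,0,3.5,-0.2,0,0,0,0.1,0,7.1,-0.2,0,0,0,0.1,0,7.1,-0.2,0,0,0,0.1,0,7.1,-0.2]

```text
time: 4.15
tool_pos: [0.4549, -0.2925, 0.0721]
ee_rot: [-3.141, -0.001, 1.944]
wrist_force: [-0.2, -0.9, 0.9]
width: 0.0563
finger_force: 0.0
```

Call:
move_arm:
  deltas: [0,0,0,0,0,0,1,0,0,0,0,0,0,1,0,0,0,0,0,0,1,0,0,0,0,0,0,1,0,0,0,0,0,0,1,0,0,0,0,0,0,1]

```text
time: 4.75
tool_pos: [0.4557, -0.2932, 0.0732]
ee_rot: [3.14, 0.002, 1.943]
wrist_force: [0.6, 0.2, 3.0]
width: 0.0256
finger_force: 30.0
```

Call:
move_arm:
  deltas: [0,0,0,0,0,-3,1,0,0,0,0,0,-6,1,0,0,0,0,0,-10,1,0,0,0,0,0,-10,1,0,0,0,0,0,-10,1,0,0,0,0,0,-10,1]

```text
time: 5.35
tool_pos: [0.4541, -0.2921, 0.1699]
ee_rot: [-3.14, -0.004, 1.943]
wrist_force: [0.9, -0.0, -1.0]
width: 0.0255
finger_force: 30.0
```

Call:
move_arm:
  deltas: [0,0,-0.912,24.7,27.2,0,1,0,0,-0.912,24.7,27.2,0,1,0,0,-0.912,24.7,27.2,0,1,0,0,-0.912,24.7,27.2,0,1,0,0,-0.912,24.7,27.2,0,1,0,0,-0.912,24.7,27.2,0,1,0,0,-0.912,24.7,27.2,0,1,0,0,-0.912,24.7,27.2,0,1]

```text
time: 6.15
tool_pos: [0.6184, 0.0406, 0.1688]
ee_rot: [3.141, -0.005, 2.86]
wrist_force: [0.4, -1.5, -1.6]
width: 0.0258
finger_force: 30.0
```

Call:
move_arm:
  deltas: [0,0,0,0,0,2,1,0,0,0,0,0,4,1,0,0,0,0,0,4,1,0,0,0,0,0,4,1]

```text
time: 6.55
tool_pos: [0.6176, 0.0355, 0.1305]
ee_rot: [-3.14, -0.004, 2.854]
wrist_force: [-0.6, -0.4, -0.9]
width: 0.0258
finger_force: 30.0
```

```bash
python3 - <<'E'
from h import *
import pickle
o=robot.get_obs();s=robot.snapshot("wrist");pickle.dump((s,o),open("w3.pkl","wb"));print(o["tool_pos"],o["ee_rot"],o["wrist_force"],o["width"])
cv2.imwrite("pics/w3.png",cv2.resize(s["image"][100:300,130:400],None,fx=2.9,fy=2.9,interpolation=cv2.INTER_CUBIC)[:,:,::-1])
E
```

```text
[0.61757102 0.03551828 0.13054866] [-3.14045799 -0.00350213  2.8539664 ] [-0.60752021 -0.44934013 -0.86209963] 0.025831373761329924
```

View pics/w3.png

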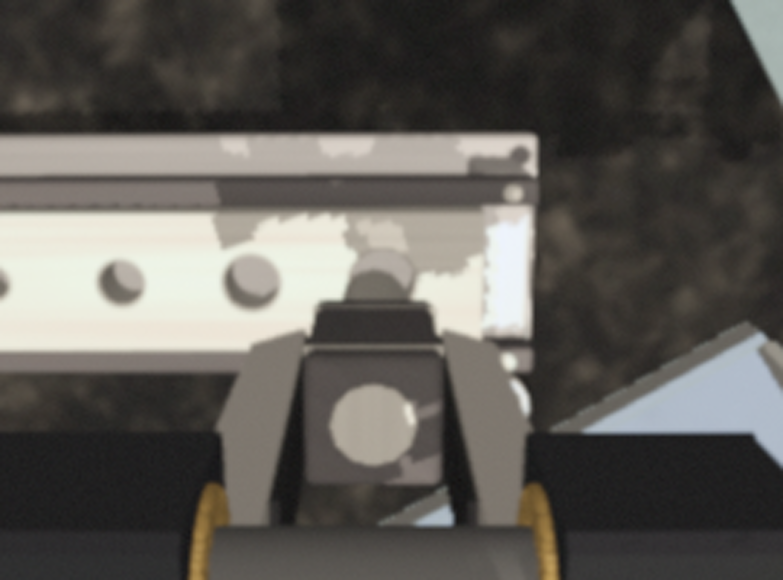

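The rod hangs upright in the grip. Its head top is centred near crop (372,418), hole b at (251,282), hole c at (121,282), and the edge of hole a shows near (382,280).

```bash
python3 - <<'E'
from h import *
import pickle
s,o=pickle.load(open("w3.pkl","rb"))
f=lambda p:(np.array(p,float)+.5)/2.9-.5+[130,100]
print("head",onz(s,f([[372.5,418]]),o["tool_pos"][2]+.029,o).round(4), "b,c",onz(s,f([[251,282],[121,282]]),.062,o).round(4))
o=robot.get_obs();print(o["tool_pos"],o["wrist_force"])
E
```

```text
head [[0.6157 0.0355 0.1595]] b,c [[ 0.6062  0.0013  0.062 ]
 [ 0.5954 -0.0352  0.062 ]]
[0.61840033 0.03549825 0.13199462] [-0.71986191  0.10939196 -1.43112042]
```

Call:
move_arm:
  deltas: [0,0,0,0,0,0,1,0,0,0,0,0,0,1]

```text
time: 6.8
tool_pos: [0.6192, 0.0357, 0.1336]
ee_rot: [3.141, 0.002, 2.854]
wrist_force: [0.7, -0.3, -1.7]
width: 0.0257
finger_force: 30.0
```

Call:
move_arm:
  deltas: [0,0,0,0.1,0.2,0.5,1,0,0,0,0.1,0.2,1.0,1,0,0,0,0.1,0.2,1.4,1,0,0,0,0.1,0.2,1.6,1,0,0,0,0.1,0.2,1.7,1,0,0,0,0.1,0.2,1.7,1]

```text
time: 7.4
tool_pos: [0.6176, 0.0382, 0.1146]
ee_rot: [-3.141, -0.002, 2.855]
wrist_force: [-1.6, 0.6, -1.7]
width: 0.0257
finger_force: 30.0
```

Call:
move_arm:
  deltas: [0,0,0,0,0,0.5,1,0,0,0,0,0,1.0,1,0,0,0,0,0,1.0,1]

```text
time: 7.7
tool_pos: [0.6176, 0.0383, 0.1039]
ee_rot: [-3.141, -0.002, 2.855]
wrist_force: [-2.2, -1.0, -2.0]
width: 0.0256
finger_force: 30.0
```

Call:
move_arm:
  deltas: [0,0,0,0,0,1,1,0,0,0,0,0,2,1,0,0,0,0,0,2.6,1,0,0,0,0,0,2.8,1,0,0,0,0,0,2.8,1]

```text
time: 8.2
tool_pos: [0.6179, 0.0383, 0.0762]
ee_rot: [-3.141, -0.001, 2.855]
wrist_force: [-2.7, 0.2, -3.8]
width: 0.0261
finger_force: 30.0
```

Call:
move_arm:
  deltas: [0,0,0,0,0,0.2,1,0,0,0,0,0,0.3,1,0,0,0,0,0,0.4,1,0,0,0,0,0,0.4,1]

```text
time: 8.6
tool_pos: [0.618, 0.0383, 0.0735]
ee_rot: [-3.141, -0.0, 2.855]
wrist_force: [-4.1, -0.8, 2.0]
width: 0.0259
finger_force: 30.0
```

Call:
move_arm:
  deltas: [0,0,0,0.05,0,-1.5,1,0,0,0,0.05,0,-3.5,1,0,0,0,0.05,0,-5.6,1,0,0,0,0.05,0,-5.6,1,0,0,0,0.05,-2,-5.6,1,0,0,0,0.05,-3.8,-5.6,1,0,0,0,0.05,-3.8,-5.6,1,0,0,0,0.05,-3.8,-5.6,1]

```text
time: 9.4
tool_pos: [0.6071, 0.0018, 0.1289]
ee_rot: [3.141, 0.0, 2.853]
wrist_force: [0.2, 0.7, -1.6]
width: 0.0259
finger_force: 30.0
```

Call:
move_arm:
  deltas: [0,0,0,0,0,0,1,0,0,0,0,0,0,1]

```text
time: 9.6
tool_pos: [0.6072, 0.0026, 0.129]
ee_rot: [3.141, -0.0, 2.855]
wrist_force: [-0.4, 0.4, -1.5]
width: 0.026
finger_force: 30.0
```

Call:
move_arm:
  deltas: [0,0,0,0,-0.08,0.5,1,0,0,0,0,-0.08,0.9,1,0,0,0,0,-0.08,1.1,1,0,0,0,0,-0.08,1.2,1,0,0,0,0,-0.08,1.3,1,0,0,0,0,-0.08,1.3,1]

```text
time: 10.2
tool_pos: [0.6066, 0.0016, 0.1169]
ee_rot: [3.141, -0.0, 2.855]
wrist_force: [-1.9, 0.8, 1.9]
width: 0.0257
finger_force: 30.0
```

Call:
move_arm:
  deltas: [0,0,0,0,0,0.1,1,0,0,0,0,0,0.2,1,0,0,0,0,0,0.2,1]

```text
time: 10.5
tool_pos: [0.6068, 0.0015, 0.1166]
ee_rot: [3.141, 0.001, 2.855]
wrist_force: [-5.0, 0.5, 8.5]
width: 0.0255
finger_force: 30.0
```

Call:
move_arm:
  deltas: [0,0,0,0,0,-0.2,1,0,0,0,0.1,0,-0.2,1,0,0,0,0.1,0,-0.05,1,0,0,0,0.1,0,-0.05,1]

```text
time: 10.9
tool_pos: [0.6066, 0.0016, 0.1166]
ee_rot: [3.141, 0.003, 2.855]
wrist_force: [-1.6, 0.8, 7.9]
width: 0.026
finger_force: 30.0
```

Call:
move_arm:
  deltas: [0,0,0,0,-0.1,0,1,0,0,0,0,-0.1,0,1,0,0,0,0,0.1,0,1,0,0,0,0,0.1,0,1]

```text
time: 11.3
tool_pos: [0.6066, 0.0018, 0.1166]
ee_rot: [-3.14, 0.003, 2.855]
wrist_force: [-3.7, 0.3, 7.8]
width: 0.0257
finger_force: 30.0
```

```bash
python3 - <<'E'
from h import *
import pickle
s,o=pickle.load(open("w3.pkl","rb"))
c=cv2.resize(s["image"][175:215,200:300],None,fx=7.8,fy=7.8,interpolation=cv2.INTER_CUBIC)
c=cv2.convertScaleAbs(c,alpha=1.2)
cv2.imwrite("pics/w3c.png",c[:,:,::-1])
E
```

```text
(no output)
```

View pics/w3c.png

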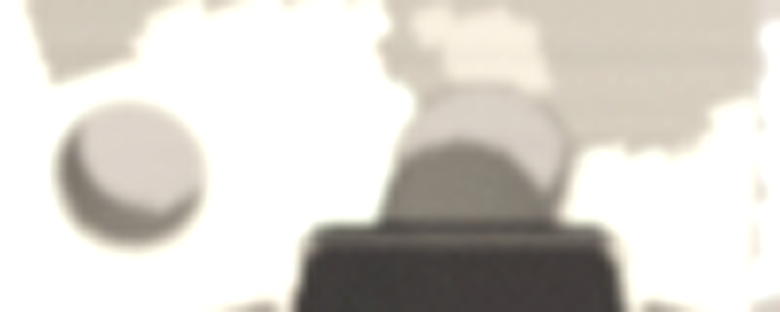

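The shank measures about 15–16 mm against the 26 mm head. The sideways force, in hole a as well, says the rod sits too far along +x, so this may be catching on the rim and not a true refusal. I'll lift slightly, shift and try again.

Call:
move_arm:
  deltas: [0,0,0,0,-0.1,-0.4,1,0,0,0,0.05,-0.1,-0.5,1,0,0,0,0.05,-0.1,-0.5,1,0,0,0,0.05,-0.1,-0.5,1]

```text
time: 11.7
tool_pos: [0.6051, 0.0016, 0.1188]
ee_rot: [-3.141, -0.001, 2.855]
wrist_force: [-0.5, 1.3, -0.4]
width: 0.0258
finger_force: 30.0
```

Call:
move_arm:
  deltas: [0,0,0,0,0,0.2,1,0,0,0,0,0,0.4,1,0,0,0,0,0,0.4,1]

```text
time: 12.0
tool_pos: [0.6062, 0.0017, 0.1167]
ee_rot: [3.141, 0.003, 2.855]
wrist_force: [-0.1, 0.4, 4.0]
width: 0.026
finger_force: 30.0
```

```bash
python3 - <<'E'
from h import *
from scipy.optimize import least_squares
import pickle
s,o=pickle.load(open("w3.pkl","rb"))
P=cloud(s,o); K,D,T=cam(s,o); t=np.array(o["tool_pos"]); Rm=R.from_euler("xyz",o["ee_rot"]).as_matrix()
L=(P-t)@Rm  # tool coords
z=P[:,:,2]
for zl,zh in((.078,.09),(.09,.10),(.1,.115),(.078,.115),(.122,.15)):
    m=(z>zl)&(z<zh)&(abs(L[:,:,1])<.02)&(abs(L[:,:,0])<.03); q=L[m]
    if len(q)<8: print(zl,len(q)); continue
    f=least_squares(lambda a:np.hypot(q[:,0]-a[0],q[:,1]-a[1])-a[2],[0,0,.008],loss="soft_l1",f_scale=.0005).x
    v,u=np.nonzero(m)
    print(zl,zh,len(q),"y",np.percentile(q[:,1],[0,100]).round(4),"x max",q[:,0].max().round(4),"circle",f.round(4),"uv",u.min(),u.max(),v.min(),v.max())
E
```

```text
0.078 0.09 81 y [-0.0084  0.008 ] x max 0.0094 circle [ 0.0004 -0.0002  0.0087] uv 248 269 193 202
0.09 0.1 67 y [-0.0074  0.0075] x max 0.0097 circle [ 0.0005 -0.0002  0.0087] uv 249 269 196 202
0.1 0.115 26 y [-0.005   0.0043] x max 0.0097 circle [ 0.0009 -0.0001  0.0084] uv 252 265 200 202
0.078 0.115 174 y [-0.0084  0.008 ] x max 0.0097 circle [ 0.0005 -0.0002  0.0087] uv 248 269 193 202
0.122 0.15 812 y [-0.02    0.0199] x max 0.0143 circle [-0.0248 -0.0004  0.0389] uv 224 294 203 226
```

A circle fit to the depth points on the shank gives a radius of 8.7 mm (width over 16.4 mm). The rod also self-centred 1.5 mm deep on hole b under about 10 N. So it's the 18 mm rod, hole b truly refuses it, and it goes back to hole a.

Call:
move_arm:
  deltas: [0,0,0,0,0,-0.8,1,0,0,0,0,0,-1.5,1,0,0,0,-0.15,2,-1.5,1,0,0,0,-0.15,3.88,-1.5,1,0,0,0,-0.15,3.88,-1.5,1,0,0,0,-0.15,3.88,-1.5,1,0,0,0,-0.15,3.88,-1.5,1]

```text
time: 12.7
tool_pos: [0.6174, 0.0381, 0.1303]
ee_rot: [-3.141, -0.001, 2.855]
wrist_force: [0.4, -0.4, -1.5]
width: 0.0258
finger_force: 30.0
```

Call:
move_arm:
  deltas: [0,0,0,0,0,0.6,1,0,0,0,0,0,1.0,1,0,0,0,0,0,1.3,1,0,0,0,0,0,1.5,1,0,0,0,0,0,1.7,1,0,0,0,0,0,1.7,1]

```text
time: 13.3
tool_pos: [0.6176, 0.0384, 0.1133]
ee_rot: [-3.142, -0.001, 2.855]
wrist_force: [0.1, 0.3, -0.7]
width: 0.0259
finger_force: 30.0
```

Call:
move_arm:
  deltas: [0,0,0,0,0,0.5,1,0,0,0,0,0,1.2,1,0,0,0,0,0,2,1,0,0,0,0,0,2.8,1,0,0,0,0,0,3.5,1,0,0,0,0,0,3.8,1,0,0,0,0,0,3.8,1]

```text
time: 14.0
tool_pos: [0.6175, 0.0385, 0.0748]
ee_rot: [-3.142, -0.001, 2.855]
wrist_force: [0.0, -0.6, -2.1]
width: 0.0257
finger_force: 30.0
```

Call:
move_arm:
  deltas: [0,0,0,0,0,0.1,1,0,0,0,0,0,0.2,1,0,0,0,0,0,0.3,1,0,0,0,0,0,0.3,1]

```text
time: 14.4
tool_pos: [0.6179, 0.0384, 0.0734]
ee_rot: [3.142, 0.001, 2.855]
wrist_force: [-2.4, -0.6, 1.6]
width: 0.0261
finger_force: 30.0
```

Call:
move_arm:
  deltas: [0,0,0,0,0,0,-0.2,0,0,0,0,0,0,-0.2,0,0,0,0,0,0,-0.2,0,0,0,0,0,0,-0.2,0,0,0,0,0,0,-0.2]

```text
time: 14.9
tool_pos: [0.6179, 0.0385, 0.0727]
ee_rot: [3.141, 0.0, 2.855]
wrist_force: [-0.2, 0.1, -1.5]
width: 0.0562
finger_force: 0.0
```

Call:
move_arm:
  deltas: [0,0,0,0,0,-2,-0.2,0,0,0,0,0,-5,-0.2,0,0,0,0,0,-9,-0.2,0,0,0,4,-4,-14,-0.2,0,0,0,4,-4,-14,-0.2,0,0,0,4,-4,-14,-0.2,0,0,0,4,-4,-14,-0.2,0,0,0,4,-4,-14,-0.2]

```text
time: 15.7
tool_pos: [0.5679, 0.0118, 0.2106]
ee_rot: [-3.141, -0.003, 2.855]
wrist_force: [-0.9, 0.2, 0.7]
width: 0.0566
finger_force: 0.0
```

```bash
python3 - <<'E'
from h import *
o=robot.get_obs();s=robot.snapshot("wrist");print(o["tool_pos"],o["wrist_force"],o["width"])
cv2.imwrite("pics/w4.png",cv2.resize(s["image"],(768,576))[:,:,::-1])
P=cloud(s,o);z=P[:,:,2]
m=(z>.09)&(z<.115)&(np.hypot(P[:,:,0]-.617,P[:,:,1]-.038)<.03);p=P[m]
print(m.sum(),np.median(p[:,2]),cv2.minAreaRect((p[:,:2]*1000).astype(np.float32)))
A=np.linalg.lstsq(np.c_[p[:,:2]-p[:,:2].mean(0),np.ones(len(p))],p[:,2],rcond=None)[0];print("tilt",A)
E
```

```text
[0.56792375 0.01183528 0.21057939] [-0.86821015  0.16608626  0.65679998] 0.05656113140692288
564 0.10246447961642838 ((616.4404907226562, 38.048255920410156), (25.464412689208984, 26.107038497924805), 73.33366394042969)
tilt [ 0.15943235 -0.01276024  0.10135842]
```

View pics/w4.png

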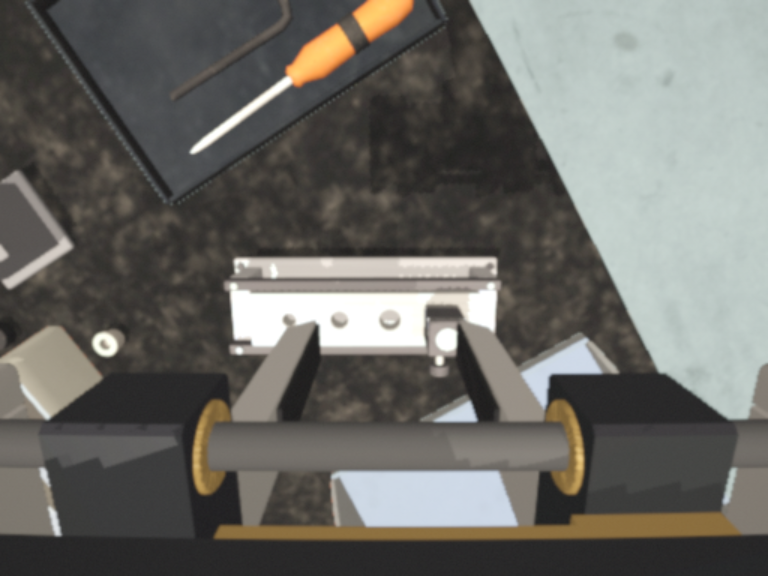

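The rod stands upright in the widest hole, with its head at (443,333) and its top at 102 mm, which is shoulder home. The arm is clear of everything.

```bash
python3 -c "
from bench import robot
print(robot.close_job())"
```

```text
the job is handed in; nothing more can be done
None
```

The rod measures 18 mm: it went fully into the 19 mm hole and the 16 mm hole refused it, and I left it standing home in the 19 mm hole and handed the job in (no verdict came back).

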